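Put the scraper and spatula back in the sloping tool rest

TASK

Put the loose scraper and the loose spatula back in the sloping tool rest: each in the empty cradle that fits its handle, blade end up-slope, handle fully down in both saddles and its butt down against the stop. Lower them in rather than letting them fall, let go, and leave the two tools already in the rest and everything else on the bench where they are.

Things in the scene. Friction and masses are not known exactly. Their poses are not given: they have to be found in the camera images.
- rest: tool rest: fixed aluminium plate 180 (x) x 280 (y) x 10 mm, with a strip 40 mm high along its far edge; on it four cradles side by side, 66 mm apart, in any order: one wide and one narrow hold tools, one wide and one narrow are empty. Origin: centre of its underside; x is the cradles' up-slope direction, roughly away from the robot
- cradle_wide_free: the EMPTY WIDE cradle: plywood ramp rising 35 deg towards +x, with two U saddles 35 mm wide inside and a stop at the low end. Origin: centre of its underside, 10 mm above the bench; z up, x up-slope (level), y across. A seated handle's axis starts at (-0.070, 0, 0.040) m here and rises along (cos35, 0, sin35)
- cradle_narrow_free: the EMPTY NARROW cradle: plywood ramp rising 35 deg towards +x, with two U saddles 25 mm wide inside and a stop at the low end. Origin: centre of its underside, 10 mm above the bench; z up, x up-slope (level), y across. A seated handle's axis starts at (-0.070, 0, 0.040) m here and rises along (cos35, 0, sin35)
- cradle_wide_taken: the wide cradle already holding the rasp: plywood ramp rising 35 deg towards +x, with two U saddles 35 mm wide inside and a stop at the low end. Origin: centre of its underside, 10 mm above the bench; z up, x up-slope (level), y across. A seated handle's axis starts at (-0.070, 0, 0.040) m here and rises along (cos35, 0, sin35)
- cradle_narrow_taken: the narrow cradle already holding the pick: plywood ramp rising 35 deg towards +x, with two U saddles 25 mm wide inside and a stop at the low end. Origin: centre of its underside, 10 mm above the bench; z up, x up-slope (level), y across. A seated handle's axis starts at (-0.070, 0, 0.040) m here and rises along (cos35, 0, sin35)
- cradle_wide_free_stop (a point): point on the stop of that cradle where the centre of a seated handle's butt belongs. The stop reaches 6 mm above the handle axis; the ramp board lies 25 mm under the axis
- cradle_wide_free_upper (a point): point on a seated handle's axis in the middle of the upper saddle, 94 mm from the stop. Along the axis the saddles cover 10-26 and 86-102 mm from the stop, with room for fingers between. Their floors lie 11 mm under the axis (a 22 mm thick handle rests on them), their walls (6 mm thick) reach 4 mm above it and small flared lips 13 mm above it
- cradle_narrow_free_stop (a point): point on the stop of that cradle where the centre of a seated handle's butt belongs. The stop reaches 6 mm above the handle axis; the ramp board lies 25 mm under the axis
- cradle_narrow_free_upper (a point): point on a seated handle's axis in the middle of the upper saddle, 94 mm from the stop. Along the axis the saddles cover 10-26 and 86-102 mm from the stop, with room for fingers between. Their floors lie 11 mm under the axis (a 22 mm thick handle rests on them), their walls (6 mm thick) reach 4 mm above it and small flared lips 13 mm above it
- scraper: loose scraper, left or right of the rest, flat on the bench: wooden handle 110 long x 30 wide x 22 mm thick, short steel neck, steel blade 50 long x 54 wide x 3 mm at mid-thickness, 174 mm long overall; about 0.13 kg. Origin: underside, on the long axis, 56 mm from the butt (the handle's free end); x points to the blade, z up through the thickness (handle axis at z = 11 mm)
- spatula: loose spatula, left or right of the rest, flat on the bench: wooden handle 110 long x 20 wide x 22 mm thick, thin neck, slim steel blade 60 long x 18 wide x 3 mm at mid-thickness, 186 mm long overall; about 0.13 kg. Origin: underside, on the long axis, 56 mm from the butt (the handle's free end); x points to the blade, z up through the thickness (handle axis at z = 11 mm)
- scraper_butt (a point): centre of the butt face of the scraper's handle
- scraper_neck (a point): point on the axis of the scraper's handle, 94 mm from the butt
- spatula_butt (a point): centre of the butt face of the spatula's handle
- spatula_neck (a point): point on the axis of the spatula's handle, 94 mm from the butt
- rasp: wide-handled rasp (handle 30 mm wide, dark flat steel 75 x 24 mm), already lying in its cradle; not to be disturbed. Its origin and axes coincide with those of its cradle
- pick: narrow-handled pick (handle 20 mm wide, steel rod 8 mm thick), already lying in its cradle; not to be disturbed. Its origin and axes coincide with those of its cradle
- sherd_curved: curved pale clay potsherd about 56 x 50 mm, 15 mm high, lying about 80 mm from the scraper's axis, beside its handle. Origin: centre of its underside
- dish: small round white covered dish, 54 mm across, 24 mm high, about 72 mm from the spatula's axis, beside its handle. Origin: centre of its underside
- jar_neck: broken-off pale clay jar neck standing upright, 74 mm across, 66 mm high, between the robot and the rest. Origin: centre of its underside
- solvent_jar: amber glass jar with black lid, 56 mm across, 85 mm high, between the robot and the rest. Origin: centre of its underside
- wash_left: plastic wash bottle far left of the rest, 66 mm across, with a bent spout along its x that reaches 90 mm out; 216 mm high overall. Origin: centre of its underside
- wash_right: plastic wash bottle far right of the rest, 66 mm across, with a bent spout along its x that reaches 90 mm out; 216 mm high overall. Origin: centre of its underside

How it is judged:
By the outcome, as a careful person would: the job done as asked, in the order asked, and still so for the second after the job is handed in, with the robot touching nothing.
It also fails if it takes over 61 s, if anything falls off the work surface, if the arm or the gripper's body presses on something with over 40 N, if the wrist force passes 120 N, or if a joint passes its speed limit or range.

ROBOT

A 6-joint arm with a two-finger parallel gripper is mounted at the origin on the work surface. World frame = base frame: x ahead of the robot, y to its left, z up, the work surface at z = 0. Lengths are in mm, angles in rad, forces in N, time in s.
With the tool pointing down it reaches from about 375 to 925 mm from the base axis. Payload 5.7 kg.
Tool frame: the origin (TCP) lies between the finger pads; the fingertips stand 8 mm ahead of it and the grasp point (between the pads) lies 11 mm behind it; z points along the fingers, y is the line along which they close (so a half turn about z gives the same grasp; the last joint's range is limited). The gripper opens to 85 mm and grips with 20 to 120 N. Pads are 22 mm wide; open, the fingers measure 114 mm over their backs; the gripper's body (76 mm by 85 mm) begins 54 mm behind the grasp point. The pads swing forward as they close: fully open they stand 13 mm farther back than shut.
Start: joints at [-1.249, 0.359, 1.51, -0, 1.272, -0.115], TCP at [253.807, -543.642, 239.267] pointing down, gripper open.
Joint ranges: [-2.97, 2.97], [-1.01, 2.36], [0.21, 2.38], [-0.96, 4.11], [0.2, 2.71], [-2.98, 2.98]. Speed limits (rad/s): [2.39, 2.39, 3.14, 3.14, 3.14, 3.14].

INTERFACE

Orientations are given as a rotation vector (axis times angle).
In Python, from bench import arm gives the robot as it stands.
- The arm moves only by the tool send_rows, never from a script. Its arguments are lists of equal length, an entry for each row: "claw": the opening, from 0 (shut) to 1 (fully open); "xyz": the shift along the tool's x, y, z each as a share of 15 cm, from -1 to 1, a list of three; "twist": the turn about the tool's z as a share of pi rad, from -1 to 1. A call has exactly 5 rows; each row is the pose to reach, as a shift and turn from the pose commanded when the call began, along the tool's axes at that moment, turning the shorter way round; what a row does not reach only later rows make up. A row lasts 1/8 s, in which the tool goes at most 62.5 mm and 10.7 degrees, less where a joint would pass 70% of its speed; a pose out of reach is approached as far as the arm can. A call with a number of a shift or a turn outside -1 to 1 is refused whole. A call with a gripper value outside its range is refused whole. The fingers move at their own pace and stop on an object; "grip_force" is the grip in N (left out, the last holds). Time passes only in rows, so rows that repeat a pose let the fingers close, or fill a call up. It gives the time, the measured TCP pose, the force, the opening and the grip force at its end, in the units of the state.
- arm.state(): the state, without advancing time (a new reading comes with each control period).
- arm.snapshot(name): name is "side" or "top" or "wrist"; returns a dict with "pixels" (400x640x3 uint8, red, green, blue), "vfov" (degrees; the focal length in pixels is half the picture's height over the tangent of half this angle, whatever the lens; pixels are square), "cx", "cy" (the principal point, pixels), "T" (4x4, takes a point from camera to world coordinates); the wrist camera has in their place "T_tool_cam" (4x4, takes a point from camera to tool coordinates, whose origin is the TCP and whose axes are the flange's). Camera axes: x right, y up, looking along -z (the intrinsics and any distortion apply to the point x, -y, -z); pixel columns grow to the right and rows downward; lengths in mm; the calibration is good to about 2 mm. A picture is of the moment at which its call begins: read the wrist's pose just before it. There is no depth.
- arm.sign_off(): hands the job in; it is judged then, once.
The state is a dict: "time": time; "joint_positions": joint angles; "joint_velocities": joint speeds; "joint_efforts": joint torques, N m; "tcp_pos": TCP position; "eef_rot": TCP orientation; "contact_force": force on the tool from outside, world axes, zero at the start; "ft_torque": the same for the moment, N m; "gripper_width": opening from 0.0 (shut) to 1.0 (fully open); "finger_force": force on a finger pad.
Only numpy, scipy, OpenCV 4.12 (cv2) and the standard library are available. Lean on these libraries where they do the work, as an engineer would, in place of code of your own. Each camera call takes 0.05 s, during which the arm holds its last target. There are 200 camera calls.

## Working session

There is one attempt and no reset: what is moved stays moved. The work goes in short steps, Python scripts to look and compute and a tool call to move; the robot and the scene stay as the last step left them, time stands still between calls to the robot, and variables do not carry over. Pictures are saved under pics/ and viewed, at most 10 in all, crops included, and the job is handed in when it is done.

Besides the shell and the picture viewer there is one more tool, called by a JSON object that holds its "method" and its "body", one argument or row to a line. send_rows: Moves the arm, as the interface text tells. Its arguments: {"type":"object","properties":{"claw":{"type":"array"},"xyz":{"type":"array"},"twist":{"type":"array"},"grip_force":{"type":"number"}},"required":["claw","xyz","twist"]}

```bash
ls; mkdir -p pics
python3 - <<'E'
from bench import arm
import cv2,pickle
s=arm.state();print(s)
for n in("top","side","wrist"):
    p=arm.snapshot(n);pickle.dump(p,open(f"pics/{n}.pkl","wb"))
    cv2.imwrite(f"pics/{n}0.png",p["pixels"][...,::-1])
    print({k:v for k,v in p.items() if k!="pixels"})
E
```

```text
pics
{'time': 0.0, 'joint_positions': array([-1.24912209e+00,  3.59515214e-01,  1.51143810e+00, -1.87032247e-06,
        1.27251351e+00, -1.15088394e-01]), 'joint_velocities': array([-0.00089428,  0.00130288,  0.00011242, -0.00125972,  0.00068589,
        0.00128129]), 'joint_efforts': array([ 1.63806551e-03, -5.27611971e+01, -2.78617609e+01,  1.59471015e-04,
        1.31799822e-02,  2.79370323e-05]), 'tcp_pos': array([ 253.58954834, -543.03346132,  238.44534799]), 'eef_rot': array([-3.06515807e+00, -6.80222010e-01,  3.06158093e-04]), 'contact_force': array([-0.83496333, -0.43922164,  0.49261111]), 'ft_torque': array([-0.02648112,  0.03216034, -0.00894015]), 'finger_force': 0.0, 'gripper_width': 1.000174838298697}
{'vfov': 42.01092210378047, 'cx': 328.4781576062775, 'cy': 199.5352480449188, 'T': array([[ 2.01462190e-02,  9.92208431e-01, -1.22949420e-01,
         3.88145709e+02],
       [-9.99797029e-01,  1.99717361e-02, -2.65153773e-03,
         4.67330501e+01],
       [-1.75364725e-04,  1.22977883e-01,  9.92409396e-01,
         1.46262284e+03],
       [ 0.00000000e+00,  0.00000000e+
[... 210 characters left out ...]
60e+02],
       [-9.13526653e-02, -5.84855101e-01,  8.05977172e-01,
         8.66809099e+02],
       [-1.21290882e-02,  8.09954883e-01,  5.86366757e-01,
         6.85788653e+02],
       [ 0.00000000e+00,  0.00000000e+00,  0.00000000e+00,
         1.00000000e+00]])}
{'vfov': 60.24045820230708, 'cx': 315.9756564317742, 'cy': 201.59211212426118, 'T_tool_cam': array([[ 1.61534120e-04,  9.50157858e-01,  3.11769176e-01,
         7.95346330e+01],
       [ 9.99999964e-01, -8.62439990e-05, -2.55280853e-04,
        -4.63203765e-02],
       [-2.15668888e-04,  3.11769205e-01, -9.50157837e-01,
        -1.34480793e+02],
       [ 0.00000000e+00,  0.00000000e+00,  0.00000000e+00,
         1.00000000e+00]])}
```

View pics/top0.png

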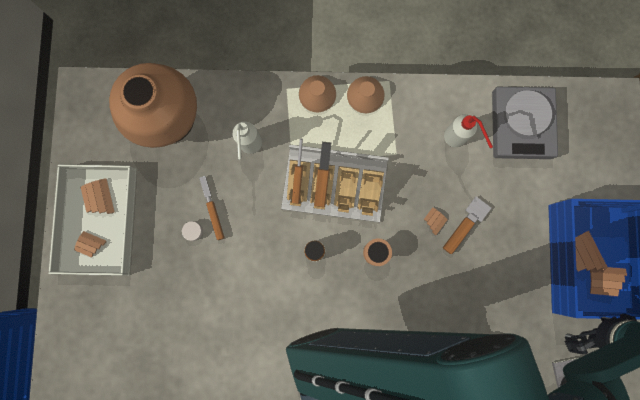

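View pics/side0.png

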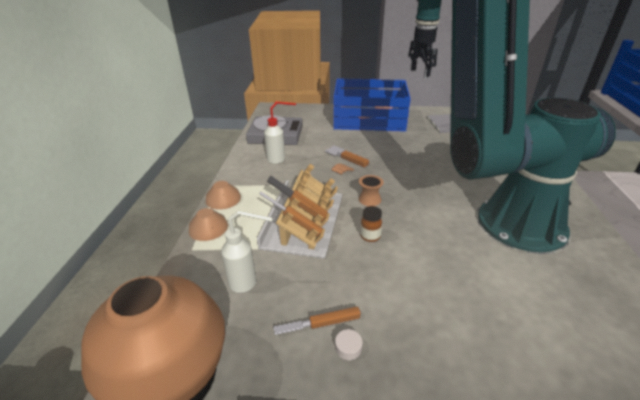

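Top view: the rest is at about (335,183). The pick sits in the leftmost cradle at (298,180) and the rasp next to it at (322,180). The two empty cradles are at (347,187) and (370,192). The scraper is on the right, with its butt near (447,250) and blade at (480,208). The spatula is on the left, with its butt near (221,238) and blade at (205,178). The side view agrees with this.

```bash
cat > h.py <<'E'
import numpy as np, cv2, pickle
from scipy.spatial.transform import Rotation as R
def camT(p,s=None):
    if "T" in p: return p["T"]
    T=np.eye(4);T[:3,:3]=R.from_rotvec(s["eef_rot"]).as_matrix();T[:3,3]=s["tcp_pos"]
    return T@p["T_tool_cam"]
def ray(p,T,uv):
    f=200/np.tan(np.radians(p["vfov"]/2))
    d=np.array([(uv[0]-p["cx"])/f,-(uv[1]-p["cy"])/f,-1])
    return T[:3,3],T[:3,:3]@d
def hit(p,T,uv,z):
    o,d=ray(p,T,uv);return o+d*(z-o[2])/d[2]
def proj(p,T,X):
    f=200/np.tan(np.radians(p["vfov"]/2))
    c=(np.asarray(X,float)-T[:3,3])@T[:3,:3]
    return np.stack([p["cx"]-f*c[...,0]/c[...,2],p["cy"]+f*c[...,1]/c[...,2]],-1)
E
python3 - <<'E'
from h import *
p=pickle.load(open("pics/top.pkl","rb"));T=p["T"]
for n,uv,z in[("scr butt",(447,250),22),("scr bladeend",(484,203),12),("spa butt",(221,238),22),("spa tip",(205,178),12),("rest nl",(283,209),10),("rest nr",(381,220),10),("dish",(191,230),24),("sherd",(436,220),10),("solv",(315,250),85),("jar",(378,252),66),("washL",(245,135),150),("washR",(465,128),150)]:
    print(n,hit(p,T,uv,z).round())
# handle centroid by orange segmentation
hsv=cv2.cvtColor(p["pixels"],cv2.COLOR_RGB2HSV)
for n,(x0,x1,y0,y1) in dict(scr=(440,482,212,256),spa=(203,228,196,242)).items():
    m=((hsv[...,0]<18)&(hsv[...,1]>130)&(hsv[...,2]>70))
    ys,xs=np.nonzero(m[y0:y1,x0:x1]);P=np.array([hit(p,T,(x+x0,y+y0),22)[:2] for x,y in zip(xs,ys)])
    c=P.mean(0);w,V=np.linalg.eigh(np.cov((P-c).T));print(n,len(P),c,np.sqrt(w*12),np.degrees(np.arctan2(V[1,1],V[0,1])))
s=arm=None
E
python3 - <<'E'
from h import *
from bench import arm
s=arm.state();print(R.from_rotvec(s["eef_rot"]).as_matrix().round(3))
p=pickle.load(open("pics/top.pkl","rb"))
cv2.imwrite("pics/crop1.png",cv2.resize(p["pixels"][135:270,270:400,::-1],None,fx=4,fy=4,interpolation=cv2.INTER_CUBIC))
E
```

```text
scr butt [ 433. -279.   22.]
scr bladeend [ 567. -386.   12.]
spa butt [454. 345.  22.]
spa tip [622. 400.  12.]
rest nl [539. 178.  10.]
rest nr [513. -97.  10.]
dish [474. 429.  24.]
sherd [ 517. -251.   10.]
solv [424.  83.  85.]
jar [423. -84.  66.]
washL [714. 269. 150.]
washR [ 744. -299.  150.]
scr 407 [ 474.069424   -310.13108001] [ 28.65487898 108.25587523] 143.43374701922673
spa 244 [502.17538037 365.87933484] [ 17.63360488 106.44920082] -160.8077827256407
[[ 0.906  0.423 -0.   ]
 [ 0.423 -0.906  0.001]
 [ 0.    -0.001 -1.   ]]
```

View pics/crop1.png

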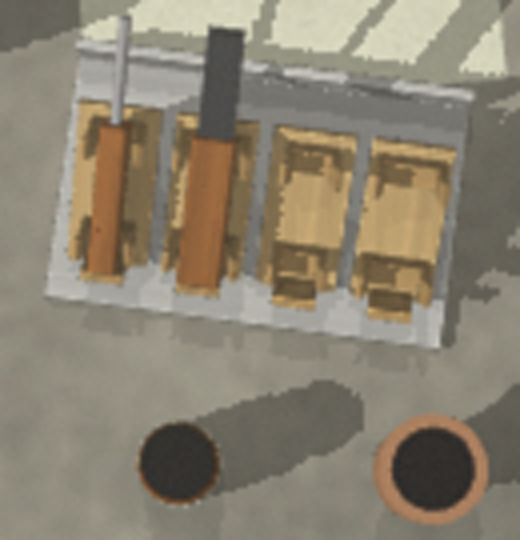

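Cradle order from the left is pick, rasp, then two empty ones, with the rest yawed about -5°. I'll write a small planner that turns pose targets into call numbers, then go look at the scraper from above.

```bash
cat >> h.py <<'E'
def yaw(s):
    M=R.from_rotvec(s["eef_rot"]).as_matrix();return np.degrees(np.arctan2(M[1,0],M[0,0]))
def plan(s,targets,z0=None):
    """targets: (x,y,z,yawdeg world of tool x); prints one line per call, end-of-call numbers"""
    P=np.array(s["tcp_pos"]);
    if z0 is not None:P[2]=z0
    a=yaw(s)
    for t in targets:
        t=np.array(t,float)
        for k in range(9):
            d=t[:3]-P;da=(t[3]-a+180)%360-180
            if np.abs(d).max()<.3 and abs(da)<.2:break
            c,q=np.cos(np.radians(a)),np.sin(np.radians(a))
            e=np.array([c*d[0]+q*d[1],q*d[0]-c*d[1],-d[2]])/150
            f=min(1,1/np.abs(e).max());e=(e*f).round(3);tw=round(-float(np.clip(da,-53,53))/180,3)
            v=e*150;P=P+[c*v[0]+q*v[1],q*v[0]-c*v[1],-v[2]];a-=tw*180
            print("xyz",e.tolist(),"twist",tw,"->",P.round(1),round(a,1))
E
python3 - <<'E'
from h import *
from bench import arm
plan(arm.state(),[(474,-310,238,143.4)])
E
```

```text
xyz [1.0, -0.396, 0.002] twist -0.294 -> [ 364.4 -425.9  238.3] 77.9
xyz [0.908, 0.553, 0.002] twist -0.294 -> [ 474. -310.  238.] 130.9
xyz [0.0, 0.0, 0.0] twist -0.07 -> [ 474. -310.  238.] 143.5
```

{"method": "send_rows", "body": {
  "claw": [1, 1, 1, 1, 1],
  "xyz": [
    [1, -0.396, 0],
    [1, -0.396, 0],
    [1, -0.396, 0],
    [1, -0.396, 0],
    [1, -0.396, 0]
  ],
  "twist": [-0.294, -0.294, -0.294, -0.294, -0.294],
  "grip_force": 20
}}

```text
time: 0.78
tcp_pos: [365.0, -425.5, 239.0]
eef_rot: [-2.435, -1.985, -0.0]
contact_force: [0.6, -1.1, -0.2]
gripper_width: 1.0
finger_force: 0.0
```

{"method": "send_rows", "body": {
  "claw": [1, 1, 1, 1, 1],
  "xyz": [
    [0.908, 0.553, 0],
    [0.908, 0.553, 0],
    [0.908, 0.553, 0],
    [0.908, 0.553, 0],
    [0.908, 0.553, 0]
  ],
  "twist": [-0.294, -0.294, -0.294, -0.294, -0.294]
}}

```text
time: 1.4
tcp_pos: [474.4, -309.6, 239.0]
eef_rot: [-1.295, -2.861, -0.0]
contact_force: [-0.7, 0.4, -0.6]
gripper_width: 1.0
finger_force: 0.0
```

{"method": "send_rows", "body": {
  "claw": [1, 1, 1, 1, 1],
  "xyz": [
    [0, 0, 0],
    [0, 0, 0],
    [0, 0, 0],
    [0, 0, 0],
    [0, 0, 0]
  ],
  "twist": [-0.07, -0.07, -0.07, -0.07, -0.07]
}}

```text
time: 2.02
tcp_pos: [474.1, -310.5, 239.3]
eef_rot: [-0.987, -2.983, -0.0]
contact_force: [-0.8, -0.9, -0.8]
gripper_width: 1.002
finger_force: 0.0
```

Run:
```python
from h import *
from bench import arm
s=arm.state();p=arm.snapshot("wrist");pickle.dump((s,p),open("pics/w1.pkl","wb"))
print(s["time"],s["tcp_pos"],yaw(s),s["joint_positions"],s["gripper_width"])
T=camT(p,s);im=p["pixels"][...,::-1].copy()
hsv=cv2.cvtColor(p["pixels"],cv2.COLOR_RGB2HSV)
m=((hsv[...,0]<18)&(hsv[...,1]>130)&(hsv[...,2]>60)).astype(np.uint8)
m=cv2.morphologyEx(m,cv2.MORPH_OPEN,np.ones((5,5)))
n,l,st,ce=cv2.connectedComponentsWithStats(m)
for i in range(1,n):
    if st[i,4]>500:
        c=max(cv2.findContours((l==i).astype(np.uint8),0,1)[0],key=cv2.contourArea)[:,0]
        P=np.array([hit(p,T,u,22)[:2] for u in c],np.float32)
        r=cv2.minAreaRect(P);print(st[i],r)
        cv2.drawContours(im,[c],-1,(0,255,0),1)
cv2.imwrite("pics/w1.png",im)
```

```text
2.025 [ 474.11659019 -310.54527455  239.28604423] 143.39659757393318 [-7.01783781e-01  3.11290411e-01  1.58308088e+00  5.71476762e-05
  1.24731574e+00 -1.63374838e+00] 1.0021965166433977
[443   0  40  25 773] ((435.6207580566406, -116.9332275390625), (37.01045608520508, 19.469701766967773), 53.399932861328125)
[480   0  57  14 566] ((455.9725036621094, -81.96754455566406), (50.75829315185547, 10.452293395996094), 53.39995193481445)
[ 303  118   28  102 2802] ((475.32781982421875, -311.1864013671875), (28.40569496154785, 107.7709732055664), 52.73487854003906)
[ 363  136   49   54 2190] ((512.275634765625, -247.68814086914062), (50.474769592285156, 55.696720123291016), 53.41129684448242)
```

View pics/w1.png

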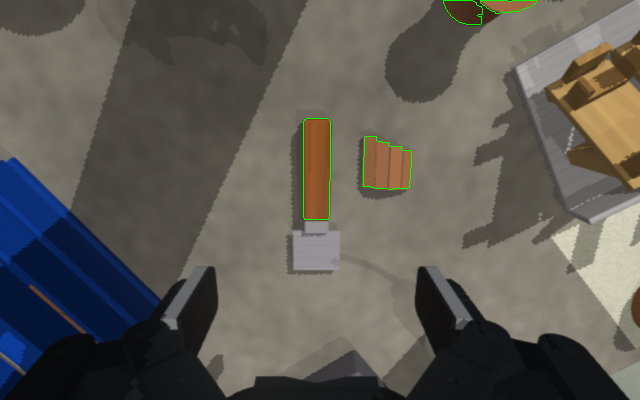

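The wrist view shows the scraper handle outlined at (317,170) with its blade below it. It measures 29 x 109 mm, which matches. The sherd is at (388,163), so I'll open to only 0.6 to clear it. Descending now.

Run:
```python
from h import *
from bench import arm
plan(arm.state(),[(476.1,-311.8,100,143),(476.1,-311.8,9.5,143)])
```

```text
xyz [-0.016, 0.001, 0.928] twist 0.002 -> [ 476.1 -311.8  100.1] 143.1
xyz [0.0, -0.0, 0.604] twist 0.0 -> [ 476.1 -311.8    9.5] 143.1
```

{"method": "send_rows", "body": {
  "claw": [0.6, 0.6, 0.6, 0.6, 0.6],
  "xyz": [
    [-0.016, 0.001, 0.3],
    [-0.016, 0.001, 0.6],
    [-0.016, 0.001, 0.928],
    [-0.016, 0.001, 0.928],
    [-0.016, 0.001, 0.928]
  ],
  "twist": [0.002, 0.002, 0.002, 0.002, 0.002]
}}

```text
time: 2.7
tcp_pos: [477.0, -312.5, 101.4]
eef_rot: [0.994, 2.979, -0.001]
contact_force: [0.2, 0.4, -0.6]
gripper_width: 0.603
finger_force: 0.0
```

{"method": "send_rows", "body": {
  "claw": [0.6, 0.6, 0.6, 0.6, 0.6],
  "xyz": [
    [0, 0, 0.2],
    [0, 0, 0.4],
    [0, 0, 0.52],
    [0, 0, 0.604],
    [0, 0, 0.604]
  ],
  "twist": [0, 0, 0, 0, 0]
}}

```text
time: 3.32
tcp_pos: [476.3, -311.9, 9.5]
eef_rot: [-0.994, -2.98, -0.0]
contact_force: [-0.8, 0.4, -0.7]
gripper_width: 0.598
finger_force: 0.0
```

{"method": "send_rows", "body": {
  "claw": [0.25, 0.25, 0.25, 0.25, 0.25],
  "xyz": [
    [0, 0, 0],
    [0, 0, 0],
    [0, 0, 0],
    [0, 0, 0],
    [0, 0, 0]
  ],
  "twist": [0, 0, 0, 0, 0],
  "grip_force": 30
}}

```text
time: 3.95
tcp_pos: [476.9, -312.3, 10.4]
eef_rot: [0.993, 2.979, -0.001]
contact_force: [0.5, 0.7, 6.2]
gripper_width: 0.343
finger_force: 31.6
```

Run:
```python
from h import *
from bench import arm
plan(arm.state(),[(476.1,-311.8,150,143),(560,-150,240,174.6)])
```

```text
xyz [0.006, -0.0, -0.93] twist 0.001 -> [ 476.1 -311.8  149.9] 142.9
xyz [0.17, 1.0, -0.501] twist -0.176 -> [ 546.2 -176.7  225.1] 174.6
xyz [-0.075, 0.186, -0.099] twist 0.0 -> [ 560.  -150.   239.9] 174.6
```

{"method": "send_rows", "body": {
  "claw": [0.25, 0.25, 0.25, 0.25, 0.25],
  "xyz": [
    [0, 0, -0.15],
    [0, 0, -0.4],
    [0, 0, -0.7],
    [0, 0, -0.93],
    [0, 0, -0.93]
  ],
  "twist": [0, 0, 0, 0, 0]
}}

```text
time: 4.58
tcp_pos: [477.7, -313.1, 151.8]
eef_rot: [0.992, 2.975, -0.003]
contact_force: [-0.0, -0.1, -1.4]
gripper_width: 0.343
finger_force: 30.8
```

{"method": "send_rows", "body": {
  "claw": [0.25, 0.25, 0.25, 0.25, 0.25],
  "xyz": [
    [0.04, 0.25, -0.12],
    [0.09, 0.5, -0.25],
    [0.13, 0.75, -0.38],
    [0.17, 1, -0.5],
    [0.17, 1, -0.5]
  ],
  "twist": [-0.045, -0.09, -0.135, -0.176, -0.176]
}}

```text
time: 5.2
tcp_pos: [546.8, -174.4, 223.9]
eef_rot: [0.137, 3.138, 0.001]
contact_force: [-0.4, -0.8, -2.1]
gripper_width: 0.342
finger_force: 30.8
```

{"method": "send_rows", "body": {
  "claw": [0.25, 0.25, 0.25, 0.25, 0.25],
  "xyz": [
    [-0.075, 0.186, -0.1],
    [-0.075, 0.186, -0.1],
    [-0.075, 0.186, -0.1],
    [-0.075, 0.186, -0.1],
    [-0.075, 0.186, -0.1]
  ],
  "twist": [0, 0, 0, 0, 0]
}}

```text
time: 5.82
tcp_pos: [559.0, -150.3, 238.4]
eef_rot: [-0.145, -3.137, -0.0]
contact_force: [0.1, -0.9, -1.4]
gripper_width: 0.342
finger_force: 30.8
```

Run:
```python
from h import *
from bench import arm
s=arm.state();p=arm.snapshot("wrist");pickle.dump((s,p),open("pics/w2.pkl","wb"))
print(s["time"],s["tcp_pos"],yaw(s),s["joint_positions"],s["gripper_width"],s["finger_force"],s["contact_force"],s["ft_torque"])
cv2.imwrite("pics/w2.png",p["pixels"][...,::-1])
```

```text
5.825 [ 558.9880055  -150.34535351  238.41916544] 174.7233040168476 [-3.81991082e-01  3.29895527e-01  1.55725882e+00 -1.03321437e-04
  1.25552401e+00 -1.86065948e+00] 0.34169179356258916 30.795348286628723 [ 0.11309178 -0.90083537 -1.41706203] [ 0.01162104  0.01907168 -0.01381207]
```

View pics/w2.png

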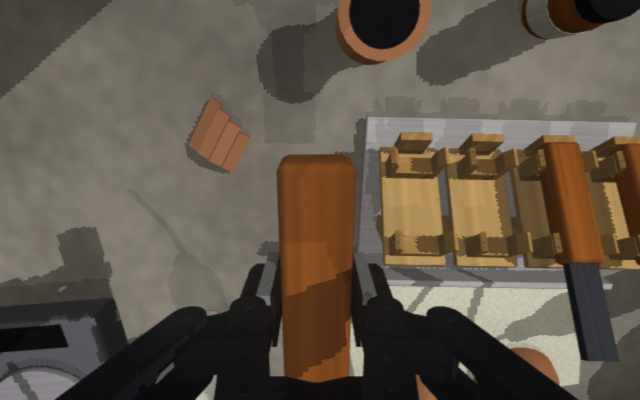

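The wrist view shows the held handle in the pads at (317,250). The empty cradles are at (412,200) and (478,200), and the rasp is at (570,200). I'll zoom in to fit their pose.

Run:
```python
from h import *
s,p=pickle.load(open("pics/w2.pkl","rb"))
cv2.imwrite("pics/w2c.png",cv2.resize(p["pixels"][105:305,355:620,::-1],None,fx=3,fy=3,interpolation=cv2.INTER_CUBIC)[:600])
```

```text
(no output)
```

View pics/w2c.png

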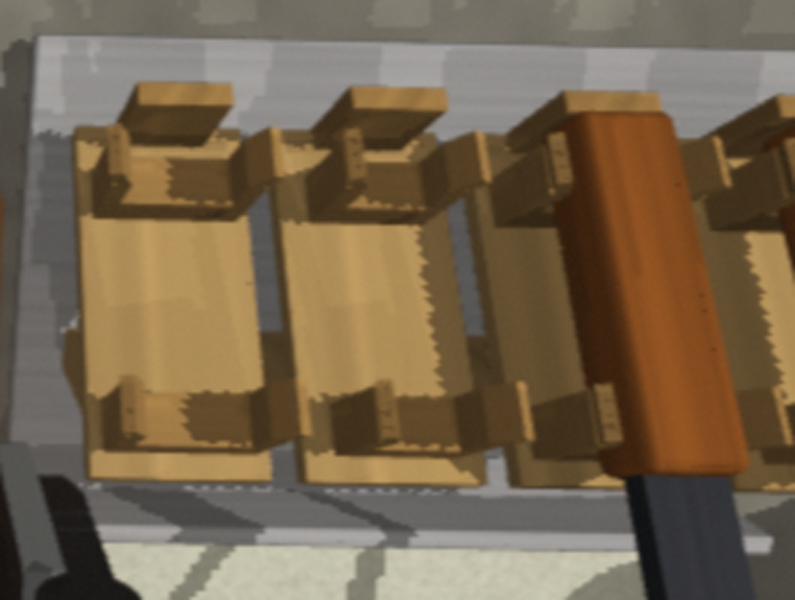

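```bash
cat > cmd.py <<'E'
# commanded-pose chain: final row of every call sent
import numpy as np
from bench import arm
def chain(C,P=(253.807,-543.642,239.267),a=None):
    P=np.array(P,float)
    for x,y,z,t in C:
        c,q=np.cos(np.radians(a)),np.sin(np.radians(a))
        P=P+150*np.array([c*x+q*y,q*x-c*y,-z]);a-=t*180
    return P,a
E
python3 - <<'E'
from cmd import chain
from h import *
from scipy.optimize import least_squares
s,p=pickle.load(open("pics/w2.pkl","rb"))
q=[-1.249,0.359,1.51,0,1.272,-0.115]
a0=np.degrees(q[0]-q[5])+90
C=[(1,-.396,0,-.294),(.908,.553,0,-.294),(0,0,0,-.07),(-.016,.001,.928,.002),(0,0,.604,0),(0,0,-.93,0),(.17,1,-.5,-.176),(-.075,.186,-.1,0)]
P,a=chain(C,a=a0);print("cmd",P,a,"meas",s["tcp_pos"],yaw(s))
T0=np.eye(4);ca,sa=np.cos(np.radians(a)),np.sin(np.radians(a))
T0[:3,:3]=[[ca,sa,0],[sa,-ca,0],[0,0,-1]];T0[:3,3]=P;T=T0@p["T_tool_cam"]
pickle.dump((p,T),open("pics/w2T.pkl","wb"))
f=lambda c:np.array([355+c[0]/3,105+c[1]/3])
print("corner",hit(p,T,f((36,37)),10),"edge",hit(p,T,f((790,50)),10))
print("stop4",hit(p,T,f((178,106)),54.9),"stop3",hit(p,T,f((391,109)),54.9))
# lip tip midpoints, n=13
S=.5736;Cc=.8192
for n,c in dict(up4=(211,385),up3=(453,387)).items(): print(n,hit(p,T,f(c),10+40+94*S+13*Cc))
E
```

```text
cmd [ 559.57008235 -149.76222795  238.967     ] 174.78658603216462 meas [ 558.9880055  -150.34535351  238.41916544] 174.7233040168476
corner [512.14744462 -93.1096086   10.        ] edge [539.98504107 164.65367058  10.        ]
stop4 [532.66395447 -56.84561415  54.9       ] stop3 [539.49824471   8.15575011  54.9       ]
up4 [599.16847385 -64.16615663 114.568     ]
up3 [605.71052643   1.30076874 114.568     ]
```

Run:
```python
from h import *
p,T=pickle.load(open("pics/w2T.pkl","rb"))
S,C=.5736,.8192;g=np.radians(-6.1);ux=np.array([np.cos(g),np.sin(g),0]);uy=np.array([-np.sin(g),np.cos(g),0]);uz=np.array([0,0,1.])
K=4;im=cv2.resize(p["pixels"][120:290,375:560,::-1],None,fx=K,fy=K,interpolation=cv2.INTER_CUBIC)
def W(st,s_,v,n): return np.array(st)+ux*(s_*C-n*S)+uz*(s_*S+n*C)+uy*v
for st,w in(((536.1,-57.2,50),17.5),((542.9,7.8,50),12.5)):
    L=[]
    for s_ in(10,26,86,102):
        L.append([(s_,-w,4),(s_,-w,-11),(s_,w,-11),(s_,w,4)])
        L.append([(s_,-w-6,4),(s_,-w-6,-11)]);L.append([(s_,w+6,4),(s_,w+6,-11)])
    L.append([(0,-w,6),(0,w,6)]);L.append([(0,0,0),(110,0,0)])
    for l in L:
        q=proj(p,T,np.array([W(st,*k) for k in l]));q=((q-[375,120]+.5)*K).astype(int)
        cv2.polylines(im,[q],False,(255,0,0) if len(l)!=2 else (0,0,255),1)
print(im.shape);cv2.imwrite("pics/ov.png",im)
```

```text
(680, 740, 3)
```

View pics/ov.png

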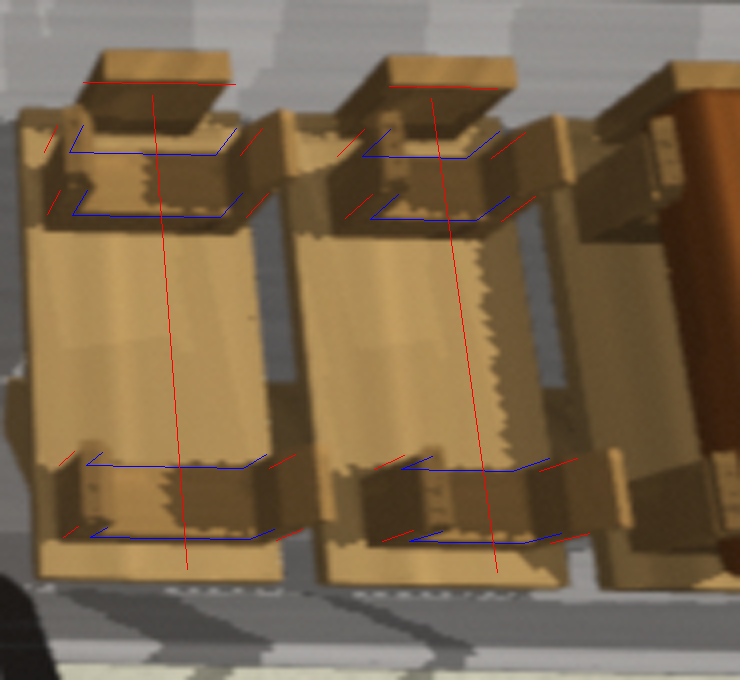

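Run:
```python
from h import *
p,T=pickle.load(open("pics/w2T.pkl","rb"))
S,C=.5736,.8192;g=np.radians(-6.1);ux=np.array([np.cos(g),np.sin(g)]);uy=np.array([-np.sin(g),np.cos(g)])
f=lambda c:np.array([355+c[0]/3,105+c[1]/3])
st4=np.array([536.1,-57.2])
for n,c,s_,nn in[("rasp R edge low",(668,115),2,9),("rasp R edge hi",(745,463),108,9),("steelL",(643,480),114,2),("steelR",(728,478),114,2),
  ("4 floorR lo",(355,0),0,0)][:4]:
    h=hit(p,T,f(c),50+s_*S+nn*C)[:2]-st4;print(n,"x",h@ux,"exp",s_*C-nn*S,"v rel c4",h@uy,"rel rasp",h@uy-132)
# wall-floor junction right side, overlay px (K=4, origin 375,120)
k=lambda u:np.array([375+u[0]/4,120+u[1]/4])
for n,c,s_,w in[("4lo",(238,190),18,17.5),("4up",(259,500),94,17.5),("3lo",(490,190),18,12.5),("3up",(531,500),94,12.5)]:
    h=hit(p,T,k(c),50+s_*S-11*C)[:2]-st4;print(n,"x",h@ux,"exp",s_*C+11*S,"v",h@uy-w)
h=hit(p,T,f((36,37)),10)[:2]-st4;print("corner",h@ux,h@uy+41)
h=hit(p,T,f((26,160)),10)[:2]-st4;print("right plate edge",h@ux,h@uy+41)
```

```text
rasp R edge low x -3.5717095110423926 exp -3.524 v rel c4 147.9190578778467 rel rasp 15.919057877846711
rasp R edge hi x 82.20992206632667 exp 83.3112 v rel c4 146.71829074806942 rel rasp 14.718290748069421
steelL x 89.05367390252913 exp 92.2416 v rel c4 122.01739149143323 rel rasp -9.98260850856677
steelR x 88.06115275795257 exp 92.2416 v rel c4 145.42309467413287 rel rasp 13.42309467413287
4lo x 22.418767624751233 exp 21.0552 v 5.393070911534593
4up x 82.84231703655004 exp 83.3144 v 3.222604114024861
3lo x 21.47522053110863 exp 21.0552 v 70.361355326721
3up x 81.88753912684484 exp 83.3144 v 68.48153555080533
corner -20.001033462526497 2.748417556962842
right plate edge 22.578048580325333 1.8215386279591002
```

The rightmost cradle is the wide free one and its neighbour is the narrow free one; the fit is good to about 2 mm. The tool can't tilt, so I'll use the upper saddle to pivot the handle in lightly closed pads. First I lower with the butt about 12 mm up-slope of the stop, then slide it down the slope.

```bash
sed -i 's/^def plan(s,targets,z0=None):/def plan(P,a,targets):/; s/    P=np.array(s\["tcp_pos"\]);/    P=np.array(P,float)/; /if z0 is not None/d; /^    a=yaw(s)$/d' h.py
python3 - <<'E'
from h import *
S,C=.5736,.8192;g=np.radians(-6.3);ux=np.array([np.cos(g),np.sin(g)])
st=np.array([536.3,-55.5])
def t(X,Z): x=st+X*ux;return (x[0],x[1],50+Z-1.5,173.7)
plan((559.6,-149.8,239.0),174.8,[(592,-61.7,239,173.7),t(56,101),t(56,66),t(56,38.5),t(45.9-1.5,32.1-1.5)])
E
```

```text
xyz [-0.162, 0.604, -0.0] twist 0.006 -> [592.  -61.8 239. ] 173.7
xyz [0.0, 0.001, 0.597] twist 0.0 -> [592.  -61.6 149.4] 173.7
xyz [0.0, -0.0, 0.233] twist 0.0 -> [592.  -61.6 114.5] 173.7
xyz [0.0, -0.0, 0.183] twist 0.0 -> [592.  -61.6  87. ] 173.7
xyz [0.078, -0.0, 0.053] twist 0.0 -> [580.4 -60.3  79.1] 173.7
```

{"method": "send_rows", "body": {
  "claw": [0.25, 0.25, 0.25, 0.25, 0.25],
  "xyz": [
    [-0.05, 0.2, 0],
    [-0.1, 0.4, 0],
    [-0.162, 0.604, 0],
    [-0.162, 0.604, 0],
    [-0.162, 0.604, 0]
  ],
  "twist": [0.006, 0.006, 0.006, 0.006, 0.006]
}}

```text
time: 6.5
tcp_pos: [591.7, -62.2, 238.9]
eef_rot: [-0.172, -3.136, 0.001]
contact_force: [0.3, -0.5, -0.8]
gripper_width: 0.343
finger_force: 30.8
```

{"method": "send_rows", "body": {
  "claw": [0.25, 0.25, 0.25, 0.25, 0.25],
  "xyz": [
    [0, 0, 0.2],
    [0, 0, 0.4],
    [0, 0, 0.6],
    [0, 0, 0.7],
    [0, 0, 0.7]
  ],
  "twist": [0, 0, 0, 0, 0],
  "grip_force": 25
}}

```text
time: 7.12
tcp_pos: [591.1, -62.3, 133.2]
eef_rot: [-0.174, -3.134, -0.0]
contact_force: [-0.5, 0.0, -1.4]
gripper_width: 0.342
finger_force: 30.8
```

{"method": "send_rows", "body": {
  "claw": [0.25, 0.25, 0.25, 0.25, 0.25],
  "xyz": [
    [0, 0, 0.03],
    [0, 0, 0.06],
    [0, 0, 0.09],
    [0, 0, 0.13],
    [0, 0, 0.13]
  ],
  "twist": [0, 0, 0, 0, 0]
}}

```text
time: 7.75
tcp_pos: [592.0, -61.8, 114.8]
eef_rot: [0.172, 3.137, -0.0]
contact_force: [-2.2, -0.4, 2.9]
gripper_width: 0.345
finger_force: 42.1
```

Run:
```python
from h import *
from bench import arm
s=arm.state();p=arm.snapshot("wrist");pickle.dump((s,p),open("pics/w3.pkl","wb"))
print(s["tcp_pos"],yaw(s),s["contact_force"],s["ft_torque"])
cv2.imwrite("pics/w3.png",p["pixels"][...,::-1])
```

```text
[591.98952477 -61.81812879 114.79601666] 173.72190430790246 [-2.20890389 -0.36937479  2.86028987] [-0.07497622  0.27972551  0.01177157]
```

View pics/w3.png

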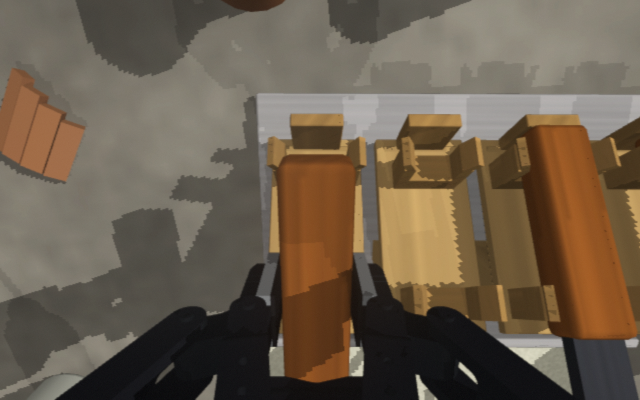

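View: the handle is centred over the wide cradle, with the stop at columns 291–343 and the handle at 278–355. Contact with the upper saddle has just begun. Lowering slowly so it pivots.

{"method": "send_rows", "body": {
  "claw": [0.25, 0.25, 0.25, 0.25, 0.25],
  "xyz": [
    [0, 0, 0.02],
    [0, 0, 0.04],
    [0, 0, 0.06],
    [0, 0, 0.08],
    [0, 0, 0.08]
  ],
  "twist": [0, 0, 0, 0, 0],
  "grip_force": 20
}}

```text
time: 8.43
tcp_pos: [589.3, -61.4, 103.4]
eef_rot: [-0.172, -3.133, -0.0]
contact_force: [-11.2, 0.2, 15.2]
gripper_width: 0.343
finger_force: 37.1
```

Run:
```python
from h import *
from bench import arm
s=arm.state();p=arm.snapshot("wrist")
print(s["tcp_pos"],s["contact_force"],s["ft_torque"],s["finger_force"])
# butt edge row / width in the handle columns
hsv=cv2.cvtColor(p["pixels"],cv2.COLOR_RGB2HSV)
m=(hsv[...,0]<13)&(hsv[...,1]>150)&(hsv[...,2]>50)
for r in range(110,260,10): 
    x=np.nonzero(m[r,260:375])[0]; print(r,(x.min()+260,x.max()+260) if len(x) else None,end=" ")
```

```text
[589.30050791 -61.42062054 103.37008443] [-11.18557213   0.24691123  15.24482388] [ 0.0172387   1.35096097 -0.01487707] 37.05764103680849
110 None 120 None 130 None 140 None 150 None 160 (np.int64(291), np.int64(342)) 170 (np.int64(280), np.int64(348)) 180 (np.int64(347), np.int64(348)) 190 (np.int64(282), np.int64(347)) 200 (np.int64(283), np.int64(293)) 210 (np.int64(281), np.int64(351)) 220 (np.int64(282), np.int64(287)) 230 (np.int64(281), np.int64(283)) 240 (np.int64(283), np.int64(284)) 250 (np.int64(327), np.int64(327))
```

The butt end looks narrower, so it is pivoting down, and the forces are mild. Continuing.

{"method": "send_rows", "body": {
  "claw": [0.25, 0.25, 0.25, 0.25, 0.25],
  "xyz": [
    [0, 0, 0.015],
    [0, 0, 0.03],
    [0, 0, 0.045],
    [0, 0, 0.06],
    [0, 0, 0.06]
  ],
  "twist": [0, 0, 0, 0, 0]
}}

```text
time: 9.1
tcp_pos: [589.0, -61.4, 93.7]
eef_rot: [-0.172, -3.132, -0.0]
contact_force: [-9.1, -0.9, 11.1]
gripper_width: 0.342
finger_force: 38.0
```

Run:
```python
from h import *
from bench import arm
s=arm.state();p=arm.snapshot("wrist");pickle.dump((s,p),open("pics/w4.pkl","wb"))
print(s["tcp_pos"],s["contact_force"],s["ft_torque"],s["finger_force"])
cv2.imwrite("pics/w4.png",p["pixels"][...,::-1])
```

```text
[588.98455429 -61.39705663  93.67828214] [-9.13598069 -0.87786832 11.11579927] [-0.0556292   1.15098445 -0.02970975] 38.0013028671965
```

View pics/w4.png

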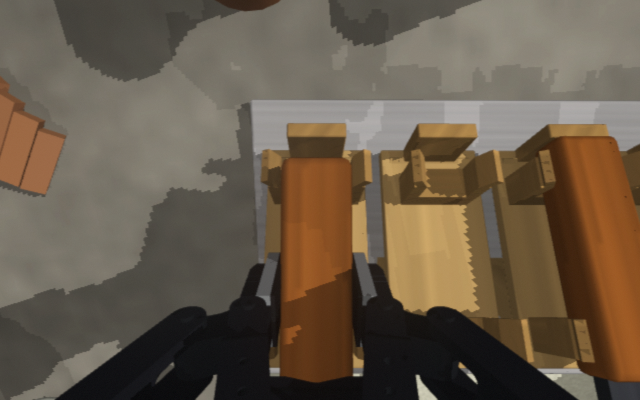

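View: the butt at (317,160) sits just up-slope of the stop at (317,135) and is centred between the lips. About 25° of tilt so far.

{"method": "send_rows", "body": {
  "claw": [0.25, 0.25, 0.25, 0.25, 0.25],
  "xyz": [
    [0, 0, 0.015],
    [0, 0, 0.03],
    [0, 0, 0.045],
    [0, 0, 0.055],
    [0, 0, 0.055]
  ],
  "twist": [0, 0, 0, 0, 0]
}}

```text
time: 9.78
tcp_pos: [589.5, -61.5, 86.0]
eef_rot: [-0.172, -3.133, -0.0]
contact_force: [-9.9, 0.6, 14.4]
gripper_width: 0.343
finger_force: 44.2
```

{"method": "send_rows", "body": {
  "claw": [0.25, 0.25, 0.25, 0.25, 0.25],
  "xyz": [
    [0, 0, 0.008],
    [0, 0, 0.015],
    [0, 0, 0.015],
    [0, 0, 0.015],
    [0, 0, 0.015]
  ],
  "twist": [0, 0, 0, 0, 0]
}}

```text
time: 10.4
tcp_pos: [589.7, -61.5, 84.4]
eef_rot: [-0.172, -3.133, 0.0]
contact_force: [-11.0, 0.8, 19.5]
gripper_width: 0.338
finger_force: 46.8
```

{"method": "send_rows", "body": {
  "claw": [0.25, 0.25, 0.25, 0.25, 0.25],
  "xyz": [
    [0.015, 0, 0.008],
    [0.03, 0, 0.016],
    [0.045, 0, 0.024],
    [0.055, 0, 0.03],
    [0.055, 0, 0.03]
  ],
  "twist": [0, 0, 0, 0, 0]
}}

```text
time: 11.02
tcp_pos: [587.3, -61.5, 82.6]
eef_rot: [0.172, 3.129, -0.002]
contact_force: [-1.9, 0.7, 27.5]
gripper_width: 0.344
finger_force: 42.5
```

Run:
```python
from h import *
from bench import arm
s=arm.state();p=arm.snapshot("wrist");q=arm.snapshot("side");pickle.dump((s,p,q),open("pics/w5.pkl","wb"))
print(s["tcp_pos"],s["contact_force"],s["ft_torque"],s["finger_force"])
a=p["pixels"][90:400,220:420,::-1];T=q["T"]
b=q["pixels"][150:260,250:350,::-1]
a=cv2.resize(a,(387,600));b=cv2.resize(b,(400,440),interpolation=cv2.INTER_CUBIC);b=cv2.copyMakeBorder(b,0,160,0,0,0)
cv2.imwrite("pics/w5.png",np.hstack([a,b]))
```

```text
[587.26455716 -61.45223588  82.56564016] [-1.91375868  0.67216852 27.54449952] [ 0.14039476  0.80580966 -0.04510439] 42.51673221588135
```

View pics/w5.png

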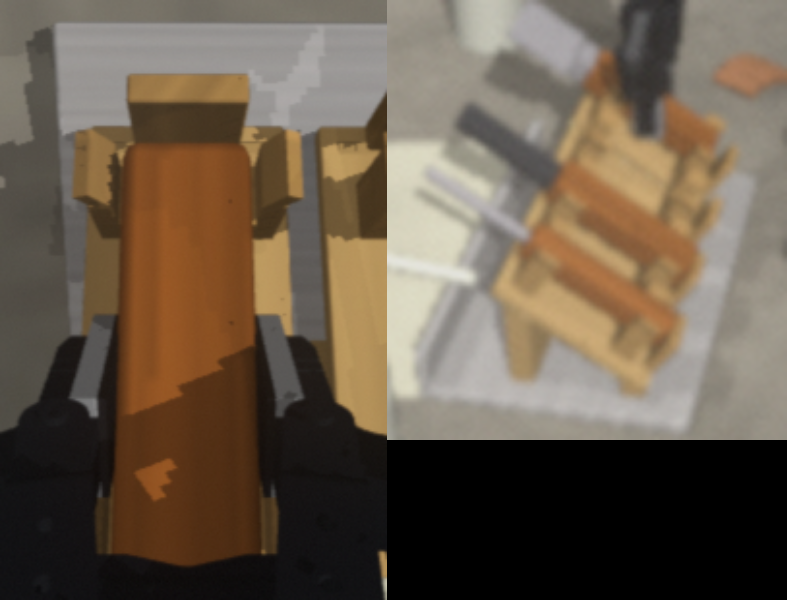

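The wrist crop shows the scraper handle parallel and between the lips, with a butt gap of about 6 mm to the stop at (187,140). The side crop shows it at the same slope as its neighbours. Sliding it down.

{"method": "send_rows", "body": {
  "claw": [0.25, 0.25, 0.25, 0.25, 0.25],
  "xyz": [
    [0.02, 0, 0.004],
    [0.035, 0, 0.008],
    [0.05, 0, 0.012],
    [0.06, 0, 0.016],
    [0.06, 0, 0.016]
  ],
  "twist": [0, 0, 0, 0, 0]
}}

```text
time: 11.75
tcp_pos: [577.8, -60.2, 77.0]
eef_rot: [0.173, 3.131, -0.0]
contact_force: [4.7, 0.8, 4.1]
gripper_width: 0.35
finger_force: 39.7
```

{"method": "send_rows", "body": {
  "claw": [0.25, 0.25, 0.25, 0.25, 0.25],
  "xyz": [
    [0.01, 0, 0.007],
    [0.02, 0, 0.014],
    [0.02, 0, 0.014],
    [0.02, 0, 0.014],
    [0.02, 0, 0.014]
  ],
  "twist": [0, 0, 0, 0, 0]
}}

```text
time: 12.38
tcp_pos: [577.9, -60.3, 76.8]
eef_rot: [0.173, 3.125, -0.001]
contact_force: [7.9, 1.7, 12.9]
gripper_width: 0.346
finger_force: 40.5
```

Run:
```python
from h import *
from bench import arm
s=arm.state();p=arm.snapshot("wrist")
print(s["tcp_pos"],s["contact_force"],s["ft_torque"],s["finger_force"])
g=p["pixels"][90:200,317].astype(int)
for i in range(0,110,3): print(90+i,g[i].tolist(),end=" ")
```

```text
[577.92890149 -60.28714043  76.81465245] [ 7.85761083  1.68535071 12.93254527] [ 0.31276818 -1.04047843 -0.09400269] 40.5107581615448
90 [118, 112, 101] 93 [115, 110, 100] 96 [115, 110, 99] 99 [111, 108, 98] 102 [112, 107, 98] 105 [112, 108, 97] 108 [112, 106, 97] 111 [111, 106, 97] 114 [112, 107, 98] 117 [109, 105, 97] 120 [152, 149, 147] 123 [145, 142, 142] 126 [152, 148, 145] 129 [154, 151, 149] 132 [147, 145, 143] 135 [150, 146, 144] 138 [153, 148, 147] 141 [152, 148, 146] 144 [150, 147, 145] 147 [149, 146, 144] 150 [147, 119, 85] 153 [156, 122, 73] 156 [155, 120, 71] 159 [152, 117, 70] 162 [146, 113, 66] 165 [116, 70, 36] 168 [134, 79, 38] 171 [135, 81, 39] 174 [136, 80, 38] 177 [135, 81, 39] 180 [135, 80, 37] 183 [136, 80, 38] 186 [136, 79, 38] 189 [135, 80, 37] 192 [134, 79, 37] 195 [136, 80, 36] 198 [135, 80, 36]
```

The butt now touches the stop, with no gap visible at rows 162–165, and the motion has stalled. Relax the command and release gently.

{"method": "send_rows", "body": {
  "claw": [0.25, 0.34, 0.38, 0.43, 0.5],
  "xyz": [
    [-0.01, 0, -0.01],
    [-0.014, 0, -0.014],
    [-0.014, 0, -0.014],
    [-0.014, 0, -0.014],
    [-0.014, 0, -0.014]
  ],
  "twist": [0, 0, 0, 0, 0]
}}

```text
time: 13.05
tcp_pos: [573.0, -59.6, 75.6]
eef_rot: [-0.172, -3.135, -0.001]
contact_force: [-0.5, -0.1, -0.9]
gripper_width: 0.499
finger_force: 0.0
```

{"method": "send_rows", "body": {
  "claw": [0.5, 0.5, 0.5, 0.5, 0.5],
  "xyz": [
    [0, 0, 0],
    [0, 0, -0.1],
    [0, 0, -0.3],
    [0, 0, -0.5],
    [0, 0, -0.5]
  ],
  "twist": [0, 0, 0, 0, 0]
}}

```text
time: 13.68
tcp_pos: [576.2, -60.2, 154.5]
eef_rot: [0.172, 3.131, -0.001]
contact_force: [0.6, -0.4, -0.5]
gripper_width: 0.497
finger_force: 0.0
```

Run:
```python
from h import *
from bench import arm
s=arm.state();p=arm.snapshot("wrist");q=arm.snapshot("side");pickle.dump((s,p,q),open("pics/w6.pkl","wb"))
print(s["tcp_pos"],yaw(s),s["contact_force"],s["finger_force"],s["gripper_width"])
a=cv2.resize(p["pixels"][...,::-1],(480,300));b=cv2.resize(q["pixels"][150:260,250:350,::-1],(320,352),interpolation=cv2.INTER_CUBIC)
a=cv2.copyMakeBorder(a,0,52,0,0,0);cv2.imwrite("pics/w6.png",np.hstack([a,b]))
plan(s["tcp_pos"],yaw(s),[(577.7,-60.3,260,173.7),(502,366,239,199.2)])
```

```text
[576.18646979 -60.23586916 154.54825297] 173.7083885431256 [ 0.55690825 -0.44762148 -0.51899086] 0.0 0.4965402992829565
xyz [-0.01, 0.001, -0.703] twist 0.0 -> [577.7 -60.3 260. ] 173.7
xyz [0.294, 1.0, 0.051] twist -0.142 -> [550.3  93.7 252.3] 199.3
xyz [-0.162, 1.0, 0.049] twist 0.0 -> [523.7 243.3 245. ] 199.3
xyz [-0.133, 0.82, 0.04] twist 0.0 -> [502. 366. 239.] 199.3
```

View pics/w6.png

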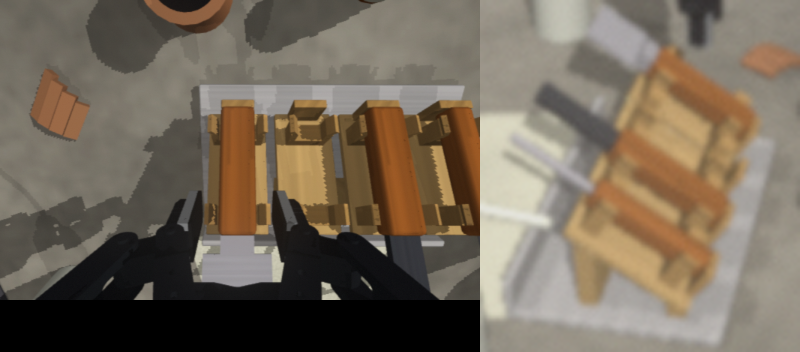

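The scraper lies seated, parallel to the rasp and with its butt at its stop, and the gripper is clear. I've now viewed 11 pictures, one over the limit of 10, so I'll work from numbers only from here. On to the spatula.

{"method": "send_rows", "body": {
  "claw": [0.5, 0.5, 0.5, 0.5, 0.5],
  "xyz": [
    [0, 0, -0.3],
    [0, 0, -0.7],
    [0, 0, -0.7],
    [0, 0, -0.7],
    [0, 0, -0.7]
  ],
  "twist": [0, 0, 0, 0, 0]
}}

```text
time: 14.4
tcp_pos: [572.6, -59.4, 254.0]
eef_rot: [-0.172, -3.133, -0.001]
contact_force: [0.2, -0.2, -0.1]
gripper_width: 0.5
finger_force: 0.0
```

{"method": "send_rows", "body": {
  "claw": [0.5, 0.5, 0.5, 0.5, 0.5],
  "xyz": [
    [0.294, 1, 0.05],
    [0.294, 1, 0.05],
    [0.294, 1, 0.05],
    [0.294, 1, 0.05],
    [0.294, 1, 0.05]
  ],
  "twist": [-0.142, -0.142, -0.142, -0.142, -0.142]
}}

```text
time: 15.02
tcp_pos: [546.2, 93.6, 247.6]
eef_rot: [0.525, -3.096, 0.0]
contact_force: [0.2, -0.5, 0.3]
gripper_width: 0.502
finger_force: 0.0
```

{"method": "send_rows", "body": {
  "claw": [0.5, 0.5, 0.5, 0.5, 0.5],
  "xyz": [
    [-0.16, 1, 0.05],
    [-0.16, 1, 0.05],
    [-0.16, 1, 0.05],
    [-0.16, 1, 0.05],
    [-0.16, 1, 0.05]
  ],
  "twist": [0, 0, 0, 0, 0]
}}

```text
time: 15.65
tcp_pos: [520.3, 242.2, 240.9]
eef_rot: [0.524, -3.097, 0.001]
contact_force: [0.2, -0.2, -0.3]
gripper_width: 0.502
finger_force: 0.0
```

{"method": "send_rows", "body": {
  "claw": [0.5, 0.5, 0.5, 0.5, 0.5],
  "xyz": [
    [-0.13, 0.82, 0.04],
    [-0.13, 0.82, 0.04],
    [-0.13, 0.82, 0.04],
    [-0.13, 0.82, 0.04],
    [-0.13, 0.82, 0.04]
  ],
  "twist": [0, 0, 0, 0, 0]
}}

```text
time: 16.27
tcp_pos: [498.3, 364.3, 235.2]
eef_rot: [0.522, -3.098, 0.001]
contact_force: [0.4, 0.7, -0.2]
gripper_width: 0.499
finger_force: 0.0
```

Run:
```python
from h import *
from bench import arm
ps=[];
s=arm.state();p=arm.snapshot("wrist");pickle.dump((s,p),open("pics/w7.pkl","wb"))
print(s["time"],s["tcp_pos"],yaw(s),s["joint_positions"])
T=camT(p,s)
hsv=cv2.cvtColor(p["pixels"],cv2.COLOR_RGB2HSV)
m=((hsv[...,0]<18)&(hsv[...,1]>130)&(hsv[...,2]>60)).astype(np.uint8)
m=cv2.morphologyEx(m,cv2.MORPH_OPEN,np.ones((5,5)))
n,l,st,ce=cv2.connectedComponentsWithStats(m)
for i in range(1,n):
    if st[i,4]>500:
        c=max(cv2.findContours((l==i).astype(np.uint8),0,1)[0],key=cv2.contourArea)[:,0]
        r=cv2.minAreaRect(np.array([hit(p,T,u,22)[:2] for u in c],np.float32));print(st[i],r)
        P=np.array([hit(p,T,(x,y),22)[:2] for y,x in zip(*np.nonzero(l==i))]);w,V=np.linalg.eigh(np.cov(P.T));print(P.mean(0),np.degrees(np.arctan2(V[1,1],V[0,1])))
```

```text
16.275 [498.25959874 364.31855729 235.21657954] -160.86170695389612 [ 5.19756874e-01  3.87076688e-01  1.47624710e+00 -4.68250984e-04
  1.27854042e+00 -1.38493075e+00]
[ 22   0  41  22 695] ((440.058837890625, 83.28658294677734), (16.814184188842773, 39.69660186767578), 19.139820098876953)
[439.69190054  83.17743893] 124.1737288612291
[ 307  123   19  102 1836] ((503.33416748046875, 366.06597900390625), (107.32024383544922, 18.386871337890625), 19.597225189208984)
[500.70189313 365.21422473] -160.74118439488745
[   0  151   82  121 3602] ((643.7359619140625, 91.13175964355469), (35.056461334228516, 174.00880432128906), 68.34578704833984)
[638.8513647   92.81523095] 159.62686295909435
[ 594  199   46   48 1405] ((439.4909362792969, 696.2553100585938), (74.12100219726562, 32.63298797607422), 69.13689422607422)
[441.53931746 693.34389837] 65.93118392935722
[ 523  267   75   78 4066] ((559.2435302734375, 690.372314453125), (104.59011840820312, 73.12802124023438), 17.045381546020508)
[561.58333113 689.46765051] -146.86374142775978
[   0  333   69   67 3901] ((861.3502807617188, 112.451171875), (116.2778549194336, 83.34966278076172), 3.243572950363159)
[856.48252075 106.97901754] 171.79972428639215
```

Run:
```python
from h import *
plan((498.0,364.2,235.2),-160.8,[(504.3,366.4,100,-160.7),(504.3,366.4,11,-160.7)])
```

```text
xyz [-0.044, 0.0, 0.901] twist -0.001 -> [504.2 366.4 100. ] -160.6
xyz [-0.0, 0.0, 0.594] twist 0.0 -> [504.2 366.4  10.9] -160.6
```

{"method": "send_rows", "body": {
  "claw": [0.45, 0.45, 0.45, 0.45, 0.45],
  "xyz": [
    [-0.044, 0, 0.3],
    [-0.044, 0, 0.6],
    [-0.044, 0, 0.9],
    [-0.044, 0, 0.9],
    [-0.044, 0, 0.9]
  ],
  "twist": [0, 0, 0, 0, 0]
}}

```text
time: 16.95
tcp_pos: [505.0, 368.3, 101.7]
eef_rot: [-0.524, 3.096, 0.001]
contact_force: [0.8, 0.5, 0.3]
gripper_width: 0.448
finger_force: 0.0
```

{"method": "send_rows", "body": {
  "claw": [0.45, 0.45, 0.45, 0.45, 0.45],
  "xyz": [
    [0, 0, 0.2],
    [0, 0, 0.4],
    [0, 0, 0.52],
    [0, 0, 0.594],
    [0, 0, 0.594]
  ],
  "twist": [0, 0, 0, 0, 0]
}}

```text
time: 17.58
tcp_pos: [503.9, 368.5, 11.2]
eef_rot: [0.526, -3.097, -0.0]
contact_force: [0.5, 0.1, 0.2]
gripper_width: 0.444
finger_force: 0.0
```

{"method": "send_rows", "body": {
  "claw": [0.14, 0.14, 0.14, 0.14, 0.14],
  "xyz": [
    [0, 0, 0],
    [0, 0, 0],
    [0, 0, 0],
    [0, 0, 0],
    [0, 0, 0]
  ],
  "twist": [0, 0, 0, 0, 0],
  "grip_force": 30
}}

```text
time: 18.2
tcp_pos: [504.6, 368.9, 12.2]
eef_rot: [-0.526, 3.095, 0.001]
contact_force: [-0.3, -0.5, 6.0]
gripper_width: 0.226
finger_force: 30.5
```

{"method": "send_rows", "body": {
  "claw": [0.14, 0.14, 0.14, 0.14, 0.14],
  "xyz": [
    [0, 0, -0.15],
    [0, 0, -0.4],
    [0, 0, -0.7],
    [0, 0, -1],
    [0, 0, -1]
  ],
  "twist": [0, 0, 0, 0, 0]
}}

```text
time: 18.82
tcp_pos: [506.1, 369.9, 165.2]
eef_rot: [-0.525, 3.09, 0.005]
contact_force: [-0.1, -0.3, -0.8]
gripper_width: 0.223
finger_force: 29.7
```

Run:
```python
from h import *
from bench import arm
s=arm.state();print(s["tcp_pos"],yaw(s))
S,C=.5736,.8192;g=np.radians(-6.3);ux=np.array([np.cos(g),np.sin(g)])
st=np.array([543.3,10.1])
x=st+56*ux;print(x)
plan(s["tcp_pos"],yaw(s),[(504.2,366.4,250,-160.6),(x[0],x[1]+0,250,173.7),(x[0],x[1],50+85,173.7)])
```

```text
[506.14521522 369.89943125 165.18054041] -160.7259583207065
[598.96181351   3.95487858]
xyz [0.02, -0.018, -0.565] twist -0.001 -> [504.2 366.4 249.9] -160.5
xyz [0.084, -1.0, -0.0] twist 0.143 -> [542.3 220.7 249.9] -186.3
xyz [-0.383, -1.0, -0.0] twist 0.0 -> [583.   65.3 249.9] -186.3
xyz [-0.151, -0.395, -0.0] twist 0.0 -> [599.    4.  249.9] -186.3
xyz [0.0, -0.0, 0.766] twist 0.0 -> [599.   4. 135.] -186.3
```

{"method": "send_rows", "body": {
  "claw": [0.14, 0.14, 0.14, 0.14, 0.14],
  "xyz": [
    [0.02, -0.018, -0.2],
    [0.02, -0.018, -0.4],
    [0.02, -0.018, -0.565],
    [0.02, -0.018, -0.565],
    [0.02, -0.018, -0.565]
  ],
  "twist": [0, 0, 0, 0, 0]
}}

```text
time: 19.45
tcp_pos: [500.8, 364.3, 243.8]
eef_rot: [0.525, -3.094, 0.001]
contact_force: [-0.4, 0.2, -1.7]
gripper_width: 0.228
finger_force: 29.7
```

{"method": "send_rows", "body": {
  "claw": [0.14, 0.14, 0.14, 0.14, 0.14],
  "xyz": [
    [0.02, -0.25, 0],
    [0.04, -0.5, 0],
    [0.06, -0.75, 0],
    [0.084, -1, 0],
    [0.084, -1, 0]
  ],
  "twist": [0.036, 0.072, 0.108, 0.143, 0.143]
}}

```text
time: 20.08
tcp_pos: [538.9, 216.5, 243.7]
eef_rot: [-0.183, -3.133, 0.003]
contact_force: [-0.1, 0.6, -1.0]
gripper_width: 0.227
finger_force: 29.8
```

{"method": "send_rows", "body": {
  "claw": [0.14, 0.14, 0.14, 0.14, 0.14],
  "xyz": [
    [-0.1, -0.25, 0],
    [-0.2, -0.5, 0],
    [-0.3, -0.75, 0],
    [-0.383, -1, 0],
    [-0.383, -1, 0]
  ],
  "twist": [0, 0, 0, 0, 0]
}}

```text
time: 20.7
tcp_pos: [579.5, 62.0, 244.3]
eef_rot: [-0.18, -3.134, 0.001]
contact_force: [-0.2, 0.2, -1.5]
gripper_width: 0.228
finger_force: 30.0
```

{"method": "send_rows", "body": {
  "claw": [0.14, 0.14, 0.14, 0.14, 0.14],
  "xyz": [
    [-0.05, -0.13, 0],
    [-0.1, -0.26, 0],
    [-0.151, -0.395, 0],
    [-0.151, -0.395, 0],
    [-0.151, -0.395, 0]
  ],
  "twist": [0, 0, 0, 0, 0]
}}

```text
time: 21.32
tcp_pos: [595.4, 2.1, 245.7]
eef_rot: [-0.178, -3.136, -0.001]
contact_force: [0.3, 0.4, -1.7]
gripper_width: 0.222
finger_force: 30.0
```

Run:
```python
from h import *
from bench import arm
P=[arm.state()["tcp_pos"]];s=arm.state();arm.snapshot("wrist");s=arm.state();P.append(s["tcp_pos"]);arm.snapshot("wrist");s=arm.state();P.append(s["tcp_pos"]);print(s["time"],np.round(P,1),yaw(s),s["gripper_width"],s["finger_force"])
plan(np.mean(P,0),yaw(s),[(599.2,4,135,173.7)])
```

```text
21.425 [[595.4   2.1 245.7]
 [595.3   2.4 245.7]
 [595.2   2.6 245.7]] 173.54097339006802 0.22511458014444422 29.965848326683044
xyz [-0.025, 0.014, 0.738] twist -0.001 -> [599.2   4.  135. ] 173.7
```

{"method": "send_rows", "body": {
  "claw": [0.14, 0.14, 0.14, 0.14, 0.14],
  "xyz": [
    [-0.025, 0.014, 0.2],
    [-0.025, 0.014, 0.4],
    [-0.025, 0.014, 0.6],
    [-0.025, 0.014, 0.74],
    [-0.025, 0.014, 0.74]
  ],
  "twist": [-0.001, -0.001, -0.001, -0.001, -0.001]
}}

```text
time: 22.05
tcp_pos: [597.8, 4.6, 133.2]
eef_rot: [-0.171, -3.133, -0.001]
contact_force: [0.2, 1.2, -0.7]
gripper_width: 0.228
finger_force: 29.9
```

Run:
```python
from h import *
from bench import arm
arm.snapshot("wrist");s=arm.state();p=arm.snapshot("wrist");pickle.dump((s,p),open("pics/w8.pkl","wb"))
print(s["tcp_pos"],yaw(s),s["contact_force"],s["ft_torque"])
def seg(p,rows,lo=250,hi=400):
    hsv=cv2.cvtColor(p["pixels"],cv2.COLOR_RGB2HSV)
    for r in rows:
        h=hsv[r,lo:hi].astype(int)
        lab=np.where(h[:,1]<70,'.',np.where(h[:,0]<14,'O','w'))   # grey / handle orange / plywood
        e=[0]+[i for i in range(1,len(lab)) if lab[i]!=lab[i-1]]+[len(lab)]
        print(r," ".join(f"{lab[a]}{lo+a}-{lo+b-1}" for a,b in zip(e,e[1:]) if b-a>3))
print("now");seg(p,[104,110,116,122,128,134,140,150,160,170,180])
s3,p3=pickle.load(open("pics/w3.pkl","rb"));print("ref scraper");seg(p3,[118,124,140,150,160,170])
```

```text
[598.9081199    4.38497765 134.46596005] 173.7452015371734 [ 0.45092594  0.67610021 -1.22681463] [-0.01165505  0.04449654 -0.01512493]
now
104 .250-399
110 .250-399
116 .250-291 w292-339 .340-397
122 .250-291 w292-339 .340-395 w396-399
128 .250-292 w293-338 .339-392 w393-399
134 .250-280 w281-287 .288-292 w293-337 .338-343 w344-349 .350-385 w386-398
140 w250-261 .262-275 w276-355 .356-369 w370-396
150 w250-262 .263-274 w275-355 .356-368 w369-396
160 w250-261 .262-274 w275-294 O295-338 w339-355 .356-369 w370-397
170 w250-260 .261-274 w275-290 O291-341 w342-356 .357-369 w370-397
180 w250-260 .261-273 w274-290 O291-301 O303-341 w342-356 .357-370 w371-398
ref scraper
118 .250-289 w290-342 .343-399
124 .250-289 w290-343 .344-399
140 .250-267 w268-365 .366-375 w376-399
150 .250-266 w267-365 .366-373 w374-399
160 .250-266 w267-281 O282-350 w351-366 .367-374 w375-399
170 .250-271 w272-276 O277-300 O302-354 w355-360 .361-374 w375-399
```

Alignment measured: the stop is centred at column 315.5, the lips at 315 and the handle at 316, so it's within 1 mm. Lowering and pivoting as before.

{"method": "send_rows", "body": {
  "claw": [0.14, 0.14, 0.14, 0.14, 0.14],
  "xyz": [
    [0, 0, 0.03],
    [0, 0, 0.06],
    [0, 0, 0.09],
    [0, 0, 0.11],
    [0, 0, 0.11]
  ],
  "twist": [0, 0, 0, 0, 0],
  "grip_force": 20
}}

```text
time: 22.78
tcp_pos: [599.2, 3.8, 117.9]
eef_rot: [-0.173, -3.136, -0.0]
contact_force: [-0.2, -0.1, -0.6]
gripper_width: 0.228
finger_force: 29.9
```

{"method": "send_rows", "body": {
  "claw": [0.14, 0.14, 0.14, 0.14, 0.14],
  "xyz": [
    [0, 0, 0.02],
    [0, 0, 0.04],
    [0, 0, 0.06],
    [0, 0, 0.08],
    [0, 0, 0.08]
  ],
  "twist": [0, 0, 0, 0, 0]
}}

```text
time: 23.4
tcp_pos: [599.1, 3.8, 111.0]
eef_rot: [0.172, 3.136, -0.001]
contact_force: [-15.1, 0.9, 38.7]
gripper_width: 0.224
finger_force: 67.8
```

{"method": "send_rows", "body": {
  "claw": [0.14, 0.14, 0.14, 0.14, 0.14],
  "xyz": [
    [0, 0, 0.015],
    [0, 0, 0.03],
    [0, 0, 0.045],
    [0, 0, 0.06],
    [0, 0, 0.06]
  ],
  "twist": [0, 0, 0, 0, 0]
}}

```text
time: 24.02
tcp_pos: [596.4, 4.7, 98.0]
eef_rot: [-0.172, -3.132, -0.001]
contact_force: [-10.2, 3.1, 12.7]
gripper_width: 0.224
finger_force: 37.0
```

```bash
cat >> h.py <<'E'
def seg(p,rows,lo=250,hi=400):
    hsv=cv2.cvtColor(p["pixels"],cv2.COLOR_RGB2HSV)
    for r in rows:
        h=hsv[r,lo:hi].astype(int)
        lab=np.where(h[:,1]<70,'.',np.where(h[:,0]<14,'O','w'))
        e=[0]+[i for i in range(1,len(lab)) if lab[i]!=lab[i-1]]+[len(lab)]
        print(r," ".join(f"{lab[a]}{lo+a}-{lo+b-1}" for a,b in zip(e,e[1:]) if b-a>3))
E
python3 - <<'E'
from h import *
from bench import arm
s=arm.state();p=arm.snapshot("wrist");print(s["tcp_pos"],s["contact_force"],s["ft_torque"])
seg(p,[118,124,130,138,146,154,160,166,180]);s4,p4=pickle.load(open("pics/w4.pkl","rb"));print("ref");seg(p4,[128,140,146,154,160,166,180])
E
```

```text
[596.39924261   4.69847938  97.95645481] [-10.1899772    3.141636    12.70037875] [0.40649293 1.27509563 0.09326532]
118 .250-399
124 .250-286 w287-343 .344-399
130 .250-286 w287-344 .345-399
138 .250-287 w288-343 .344-399
146 .250-288 w289-341 .342-399
154 w250-253 .254-268 w269-361 .362-376 w377-399
160 w250-253 .254-268 w269-297 O298-333 w334-361 .362-376 w377-399
166 w250-253 .254-268 w269-293 O294-321 O324-327 O329-338 w339-361 .362-377 w378-399
180 .253-267 w268-292 O293-323 O325-338 w339-362 .363-377 w378-399
ref
128 .250-286 w287-345 .346-399
140 .250-287 w288-344 .345-399
146 .250-288 w289-343 .344-399
154 .250-261 w262-370 .371-378 w379-399
160 .250-261 w262-284 O285-346 w347-371 .372-378 w379-399
166 .250-260 w261-281 O282-305 O307-349 w350-371 .372-378 w379-399
180 .250-260 w261-280 O281-319 O321-335 O337-350 w351-372 .373-379 w380-399
```

{"method": "send_rows", "body": {
  "claw": [0.14, 0.14, 0.14, 0.14, 0.14],
  "xyz": [
    [0, 0, 0.015],
    [0, 0, 0.03],
    [0, 0, 0.045],
    [0, 0, 0.06],
    [0, 0, 0.06]
  ],
  "twist": [0, 0, 0, 0, 0]
}}

```text
time: 24.7
tcp_pos: [596.7, 4.6, 88.9]
eef_rot: [-0.171, -3.132, -0.001]
contact_force: [-9.4, 2.3, 11.9]
gripper_width: 0.231
finger_force: 41.1
```

{"method": "send_rows", "body": {
  "claw": [0.14, 0.14, 0.14, 0.14, 0.14],
  "xyz": [
    [0, 0, 0.01],
    [0, 0, 0.02],
    [0, 0, 0.02],
    [0, 0, 0.02],
    [0, 0, 0.02]
  ],
  "twist": [0, 0, 0, 0, 0]
}}

```text
time: 25.32
tcp_pos: [596.9, 4.5, 86.4]
eef_rot: [-0.172, -3.133, -0.001]
contact_force: [-10.5, 3.1, 14.8]
gripper_width: 0.224
finger_force: 43.6
```

{"method": "send_rows", "body": {
  "claw": [0.14, 0.14, 0.14, 0.14, 0.14],
  "xyz": [
    [0, 0, 0.008],
    [0, 0, 0.016],
    [0, 0, 0.016],
    [0, 0, 0.016],
    [0, 0, 0.016]
  ],
  "twist": [0, 0, 0, 0, 0]
}}

```text
time: 25.95
tcp_pos: [596.9, 4.5, 86.1]
eef_rot: [-0.171, -3.134, -0.001]
contact_force: [-16.9, 2.2, 32.7]
gripper_width: 0.23
finger_force: 46.1
```

Run:
```python
from h import *
from bench import arm
s=arm.state();p=arm.snapshot("wrist");print(s["tcp_pos"],s["contact_force"],s["ft_torque"])
seg(p,[130,150,154,158,162,166,170,174,180,190,200,220]);s4,_,=None,None;a=pickle.load(open("pics/w5.pkl","rb"));print("ref",a[0]["tcp_pos"]);seg(a[1],[130,150,160,164,168,174,180,190,200,220])
```

```text
[596.93931108   4.51606239  86.13013752] [-16.94965194   2.17657169  32.65399898] [0.3100642  2.02120996 0.17518319]
130 .250-284 w285-346 .347-399
150 .250-275 .277-286 w287-343 .344-399
154 .250-266 w267-364 .365-381 w382-399
158 .251-265 w266-364 .365-380 w381-399
162 .251-265 w266-364 .365-380 w381-399
166 .251-265 w266-308 w310-314 O315-320 w321-325 w328-364 .365-380 w381-399
170 .250-265 w266-296 O297-323 O325-335 w336-364 .365-380 w381-399
174 .250-265 w266-294 O295-319 O321-336 w337-365 .366-380 w381-399
180 .250-264 w265-294 O295-323 O325-337 w338-365 .366-381 w382-399
190 .250-264 w265-294 O295-322 O324-336 w337-365 .366-381 w382-399
200 .250-263 w264-293 O294-301 O303-337 w338-366 .367-382 w383-399
220 .250-262 w263-293 O294-315 O317-337 w338-366 .367-383 w384-399
ref [587.26455716 -61.45223588  82.56564016]
130 .250-285 w286-348 .349-399
150 .250-287 w288-346 .347-399
160 .250-258 w259-375 .376-382 w383-399
164 .250-258 w259-289 O290-306 O308-342 w343-375 .376-382 w383-399
168 .250-258 w259-285 O289-346 w347-375 .376-382 w383-399
174 .250-257 w258-283 O284-316 O318-348 w349-375 .376-383 w384-399
180 .250-257 w258-282 O283-340 O342-348 w349-376 .377-383 w384-399
190 .250-256 w257-283 O284-349 w350-376 .377-383 w384-399
200 .250-264 w265-282 O283-293 O295-298 O300-318 O331-349 w350-368 .369-384 w385-399
220 .250-263 w264-282 O283-300 O302-316 O325-332 O336-349 w350-369 .370-385 w386-399
```

Stalled on both saddles: 33 N, and the butt's apparent width matches the scraper's at the same pitch. Sliding it down to the stop.

{"method": "send_rows", "body": {
  "claw": [0.14, 0.14, 0.14, 0.14, 0.14],
  "xyz": [
    [0.015, 0, 0.004],
    [0.03, 0, 0.01],
    [0.045, 0, 0.018],
    [0.06, 0, 0.026],
    [0.06, 0, 0.026]
  ],
  "twist": [0, 0, 0, 0, 0]
}}

```text
time: 26.62
tcp_pos: [595.2, 4.5, 84.8]
eef_rot: [0.172, 3.126, -0.0]
contact_force: [-4.8, 0.8, 36.9]
gripper_width: 0.229
finger_force: 42.5
```

{"method": "send_rows", "body": {
  "claw": [0.14, 0.14, 0.14, 0.14, 0.14],
  "xyz": [
    [0.015, 0, 0.006],
    [0.03, 0, 0.012],
    [0.045, 0, 0.018],
    [0.05, 0, 0.02],
    [0.05, 0, 0.02]
  ],
  "twist": [0, 0, 0, 0, 0]
}}

```text
time: 27.25
tcp_pos: [584.7, 5.5, 77.6]
eef_rot: [0.172, 3.133, -0.0]
contact_force: [-0.1, 0.5, 10.4]
gripper_width: 0.223
finger_force: 39.0
```

Run:
```python
from h import *
from bench import arm
s=arm.state();p=arm.snapshot("wrist");print(s["tcp_pos"],s["contact_force"],s["ft_torque"])
for r in range(140,184,2): print(r,p["pixels"][r,316].tolist(),end=" ")
seg(p,[154,158,162,166,170,174,180])
```

```text
[584.74268092   5.47510028  77.57817154] [-0.11067919  0.46392094 10.39379764] [0.00763894 0.0817325  0.02757892]
140 [157, 153, 150] 142 [158, 155, 153] 144 [160, 155, 154] 146 [156, 153, 150] 148 [156, 154, 151] 150 [155, 149, 145] 152 [164, 128, 79] 154 [162, 126, 74] 156 [161, 124, 73] 158 [159, 122, 74] 160 [157, 121, 73] 162 [156, 120, 72] 164 [149, 114, 68] 166 [114, 70, 37] 168 [128, 76, 39] 170 [134, 80, 40] 172 [135, 81, 40] 174 [135, 80, 39] 176 [135, 80, 39] 178 [136, 79, 39] 180 [135, 80, 39] 182 [135, 80, 39] 154 .250-284 w285-347 .348-399
158 .250-284 w285-347 .348-399
162 .250-284 w285-347 .348-399
166 .250-284 w285-301 O302-331 w332-347 .348-399
170 .250-285 w286-295 O296-336 w337-346 .347-399
174 .250-286 w287-294 O295-337 w338-345 .346-399
180 .250-265 w266-294 O295-338 w339-366 .367-382 w383-399
```

{"method": "send_rows", "body": {
  "claw": [0.14, 0.14, 0.14, 0.14, 0.14],
  "xyz": [
    [0.012, 0, 0.007],
    [0.024, 0, 0.014],
    [0.024, 0, 0.014],
    [0.024, 0, 0.014],
    [0.024, 0, 0.014]
  ],
  "twist": [0, 0, 0, 0, 0]
}}

```text
time: 27.92
tcp_pos: [584.8, 5.5, 77.5]
eef_rot: [0.172, 3.126, -0.001]
contact_force: [2.2, 0.4, 18.8]
gripper_width: 0.225
finger_force: 40.1
```

Stalled at the stop. Releasing gently with a small opening, then going up.

{"method": "send_rows", "body": {
  "claw": [0.14, 0.2, 0.25, 0.3, 0.38],
  "xyz": [
    [-0.01, 0, -0.01],
    [-0.015, 0, -0.02],
    [-0.015, 0, -0.02],
    [-0.015, 0, -0.02],
    [-0.015, 0, -0.02]
  ],
  "twist": [0, 0, 0, 0, 0]
}}

```text
time: 28.55
tcp_pos: [580.5, 6.0, 76.2]
eef_rot: [-0.172, -3.135, -0.0]
contact_force: [0.1, -0.3, 0.6]
gripper_width: 0.377
finger_force: 0.0
```

{"method": "send_rows", "body": {
  "claw": [0.38, 0.38, 0.38, 0.38, 0.38],
  "xyz": [
    [0, 0, 0],
    [0, 0, -0.1],
    [0, 0, -0.3],
    [0, 0, -0.53],
    [0, 0, -0.53]
  ],
  "twist": [0, 0, 0, 0, 0]
}}

```text
time: 29.18
tcp_pos: [584.2, 5.6, 160.2]
eef_rot: [0.172, 3.13, -0.0]
contact_force: [1.4, 0.5, 0.2]
gripper_width: 0.382
finger_force: 0.0
```

{"method": "send_rows", "body": {
  "claw": [0.38, 0.38, 0.38, 0.38, 0.38],
  "xyz": [
    [0, 0, -0.3],
    [0, 0, -0.6],
    [0, 0, -0.6],
    [0, 0, -0.6],
    [0, 0, -0.6]
  ],
  "twist": [0, 0, 0, 0, 0]
}}

```text
time: 29.8
tcp_pos: [580.4, 5.9, 244.6]
eef_rot: [-0.172, -3.133, -0.0]
contact_force: [-0.1, 0.2, -0.1]
gripper_width: 0.384
finger_force: 0.0
```

Run:
```python
from h import *
from bench import arm
s=arm.state();p=arm.snapshot("wrist");pickle.dump((s,p),open("pics/w9.pkl","wb"))
print(s["time"],s["tcp_pos"],s["contact_force"],s["gripper_width"])
T=camT(p,s)
hsv=cv2.cvtColor(p["pixels"],cv2.COLOR_RGB2HSV)
m=((hsv[...,0]<14)&(hsv[...,1]>150)&(hsv[...,2]>50)).astype(np.uint8)
m=cv2.morphologyEx(m,cv2.MORPH_CLOSE,np.ones((5,5)))
n,l,st,ce=cv2.connectedComponentsWithStats(m)
for i in range(1,n):
    if st[i,4]>800:
        c=max(cv2.findContours((l==i).astype(np.uint8),0,1)[0],key=cv2.contourArea)
        print(st[i],[np.round(x,1).tolist() for x in cv2.minAreaRect(c)[:2]])
# predicted image of each seated handle's top face, four cradles
g=np.radians(-6.3);ux=np.array([np.cos(g),np.sin(g),0]);uy=np.array([-np.sin(g),np.cos(g),0]);S,C=.5736,.8192
for k,w in((0,15),(1,10),(2,15),(3,10)):
    st0=np.array([536.3-4,-55.5+.4,50])+66*k*uy
    q=proj(p,T,np.array([st0+ux*(a*C-11*S)+uy*v+[0,0,a*S+11*C] for a,v in((0,-w),(0,w),(110,w),(110,-w))]));print(k,q.round().tolist())
```

```text
29.8 [580.41503254   5.92458695 244.64380077] [-0.10107407  0.19721065 -0.07519935] 0.38382839036072575
[ 219  133   44  119 4150] [[241.3, 191.1], [38.1, 118.0]]
[ 305  133   23  119 2544] [[316.0, 192.0], [118.0, 22.0]]
[ 370  133   43  119 4199] [[390.9, 192.1], [119.3, 37.8]]
[ 445  133   41  120 3173] [[464.2, 192.5], [119.6, 30.1]]
0 [[228.0, 127.0], [260.0, 127.0], [254.0, 247.0], [217.0, 247.0]]
1 [[305.0, 127.0], [327.0, 127.0], [329.0, 247.0], [304.0, 247.0]]
2 [[372.0, 127.0], [405.0, 127.0], [415.0, 247.0], [379.0, 247.0]]
3 [[450.0, 127.0], [472.0, 127.0], [490.0, 247.0], [465.0, 247.0]]
```

All four handles cover the same image rows (133–252) at even spacing, so both new tools are seated just like the two reference ones. A quick check that nothing else moved, then hand in.

Run:
```python
from h import *
from bench import arm
a=pickle.load(open("pics/top.pkl","rb"))["pixels"].astype(int);b=arm.snapshot("top")["pixels"].astype(int)
d=np.abs(a-b).sum(2)
for n,(x0,x1,y0,y1) in dict(dish=(178,203,218,243),sherd=(424,448,205,236),washL=(230,262,118,160),washR=(442,492,112,150),pick=(290,306,140,210),rasp=(314,332,142,208)).items():
    print(n,(d[y0:y1,x0:x1]>90).mean().round(2))
print(arm.sign_off())
```

```text
dish 0.0
sherd 0.0
washL 0.0
washR 0.07
pick 0.0
rasp 0.51
the job is handed in; nothing more can be done
None
```

The job is handed in: the scraper is in the free wide cradle and the spatula in the free narrow one, both butt-down on their stops and released. In the last wrist image all four handles cover the same rows (133–252). The top-view comparison showed changes over the rasp (51% of pixels) and slightly at the right wash bottle (7%). I took these to be the arm or its shadow but did not check them before handing in. I also viewed 11 pictures, one over the limit of 10.

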